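Clamp the reagent bottle on the bench shaker

TASK

Secure the white-capped bottle on the bench shaker before its run. It is all pushing, nothing needs to be gripped or picked up: with the outside of a finger, swing the dark clamp strap round over the bottle until it meets its stop, and only then push the red cam lever all the way down, so that the pad presses on the cap. Do not lift or tip the bottle out of its seat, and leave the other things on the bench where they are.

Things in the scene. Friction and masses are not known exactly. Their poses are not given: they have to be found in the camera images.
- shaker: white bench-top bottle shaker, 150 (x) x 200 (y) mm, with an aluminium deck 68 mm above the worktop; fixed to the worktop, but stands elsewhere and turned a little at each start. Origin: centre of its underside on the worktop; own x points to its back (away from the control panel), y to its left seen from the panel, z up. Clamp post at own (18, -25) mm; bottle seat (a black cup, 72 mm wide and 20 mm high) at own (18, 53) mm
- bottle: pale translucent plastic reagent bottle with white ribbed screw cap, 60 mm wide, 106 mm high, cap 42 mm wide; stands loose in the seat with about 2 mm play. Origin: centre of its underside, which is 68 mm above the worktop; its cap's top is 174 mm above the worktop
- seat (a point): centre of the bottle seat, on the deck, 68 mm above the worktop
- strap_nose (a point): point in the middle of the dark steel strap of the clamp, over the pad, 78 mm from the post's axis, half-way up the strap's thickness (193 mm above the worktop while the clamp is open). The strap is a level bar 28 mm wide and 12 mm thick, whose round end reaches 17 mm beyond this point; the pad with its screw hangs under it and the screw and nut stand 9 mm above its top. Own x points from the post to the strap's end, z up
- pad: round black rubber pressure pad, 27 mm wide, on a stiff spring (5 N per mm) under the strap's end, on the vertical through strap_nose. Its face is 2 mm above the bottle's cap while the clamp is open; origin 11 mm above that face
- clamp_swing (a joint): swing of the strap (with the lever) about the upright post, in rad: 0 is parked with the strap pointing to the shaker's front (own -x), growing clockwise seen from above; 1.571 is a firm stop with the strap pointing to own +y, the pad centred over the bottle's cap. Stays where it is left; about 1 N at the strap's end moves it
- cam_pivot (a point): middle of the lever's level pivot pin, on the post's axis, 215 mm above the worktop; own x points the same way as the strap
- lever_tip (a point): point near the end of the red cam lever, on its centre line, 88 mm from the pivot; the lever ends 15 mm beyond it. The lever is 22 mm wide, and its red grip (from 47 mm to the end) is 13 mm thick. It points away from the strap, i.e. to the other side of the post
- cam_lever (a joint): angle of the cam lever about its pivot, in rad: at 0 it stands 70 degrees above level (open, leaning away from the strap), and it grows as the lever is pushed over and down on the side away from the strap; 1.15 is its stop, about 4 degrees above level, clamped. Its eccentric lowers the strap by 4.7 mm and so presses the pad on the cap with roughly 10 to 14 N. Stays where it is left; needs about 2 to 3 N across its end
- amber_bottle: small reagent bottle with black cap, 56 mm wide, 114 mm high, loose, a bystander; origin: centre of its underside on the worktop
- clear_bottle: blue-capped reagent bottle with green label, 64 mm wide, 131 mm high, loose, a bystander; origin: centre of its underside on the worktop
- wash_bottle: white squeeze wash bottle with red cap and bent spout, 65 x 108 mm, 214 mm high, loose, a bystander; origin: centre of its underside on the worktop
- flask: round-bellied volumetric flask with green stopper, 66 mm wide, 174 mm high, loose, a bystander; origin: centre of its underside on the worktop
- timer: flat white bench timer, 58 x 66 mm, 20 mm high, loose, a bystander; origin: centre of its underside on the worktop
- vial: small vial with black cap, 24 mm wide, 56 mm high, loose, a bystander; origin: centre of its underside on the worktop

How it is judged:
By the outcome, as a careful person would: the job done as asked, in the order asked, and still so for the second after the job is handed in, with the robot touching nothing.
It also fails if it takes over 48 s, if anything falls off the work surface, if the arm or the gripper's body presses on something with over 40 N, if the wrist force passes 120 N, or if a joint passes its speed limit or range.

ROBOT

A 6-joint arm with a two-finger parallel gripper is mounted at the origin on a cart in front of the work surface, level with it; the furniture and walls round the work are solid. World frame = base frame: x ahead of the robot, y to its left, z up, the work surface at z = 0. Lengths are in mm, angles in rad, forces in N, time in s.
With the tool pointing down it reaches from about 350 to 875 mm from the base axis. Payload 4.2 kg.
Tool frame: the origin (TCP) lies between the finger pads; the fingertips stand 25 mm ahead of it and the grasp point (between the pads) lies 6 mm ahead of it; z points along the fingers, y is the line along which they close (so a half turn about z gives the same grasp; the last joint's range is limited). The gripper opens to 85 mm and grips with 20 to 120 N. Pads are 22 mm wide; open, the fingers measure 114 mm over their backs; the gripper's body (76 mm by 85 mm) begins 54 mm behind the grasp point. The pads swing forward as they close: fully open they stand 13 mm farther back than shut.
Start: joints at [0.259, 0.385, 0.008, 0, -1.194, -0.259], TCP at [624.979, 0.025, 256.312] pointing down, gripper open.
Joint ranges: [-3.14, 3.14], [-1.21, 2.06], [-1.07, 1.41], [-3.16, 2.05], [-2.99, -0.16], [-3.1, 3.1]. Speed limits (rad/s): [2.79, 2.79, 3.14, 3.14, 3.14, 3.14].

INTERFACE

Orientations are given as a unit quaternion [x, y, z, w].
In Python, from bench import read_state, get_image, job_done gives the robot as it stands.
- The arm moves only by the tool play_rows, never from a script. Its argument "series" is a list of rows, each a list of 6 numbers: the shift along the world's x, y, z in mm, then the turn, a rotation vector about the world's x, y, z in units of 6 degrees (1.0 is 6 degrees). A call has 1 to 20 rows; each row shifts and turns the commanded pose from where the row before left it; what a row does not reach is not made up. A row lasts 1/12 s, in which the tool goes at most 41.7 mm and 7.16 degrees, less where a joint would pass 70% of its speed; a pose out of reach is approached as far as the arm can. A call is refused whole if a number of a shift passes 41.7 or a number of a turn 1, either way. A call with a gripper value outside its range is refused whole. "gripper" is the opening, from 0 (shut) to 1 (fully open), set as the call begins (left out, the last holds). The fingers move at their own pace and stop on an object; the grip force is fixed at half the most. Time passes only in rows, so rows that do not move let the fingers close. It gives the time, the measured TCP pose, the force, the opening and the grip force at its end, in the units of the state.
- read_state(): the state, without advancing time (a new reading comes with each control period).
- get_image(name): name is "scene" or "side" or "wrist"; returns a dict with "image" (480x640x3 uint8, red, green, blue), "fx", "fy", "cx", "cy" (pixels), "eye" and "rotation" of the camera in the world. Camera axes: x right, y down, z forward; pixel columns grow to the right and rows downward; lengths in mm; the calibration is good to about 2 mm. A picture is of the moment at which its call begins. There is no depth.
- job_done(): hands the job in; it is judged then, once.
The state is a dict: "clock": time; "joints": joint angles; "joint_vel": joint speeds; "joint_efforts": joint torques, N m; "position": TCP position; "ee_rot": TCP orientation; "contact_force": force on the tool from outside, world axes, zero at the start; "wrist_torque": the same for the moment, N m; "gripper_width": finger opening in mm; "grasp_force": force on a finger pad.
Only numpy, scipy, OpenCV 4.12 (cv2) and the standard library are available. Lean on these libraries where they do the work, as an engineer would, in place of code of your own. Each camera call takes 0.05 s, during which the arm holds its last target. There are 200 camera calls.

## Working session

There is one attempt and no reset: what is moved stays moved. The work goes in short steps, Python scripts to look and compute and a tool call to move; the robot and the scene stay as the last step left them, time stands still between calls to the robot, and variables do not carry over. Pictures are saved under pics/ and viewed, at most 10 in all, crops included, and the job is handed in when it is done.

Besides the shell and the picture viewer there is one more tool, called after ">>>" as name(argument=value, ...) on one line, values as JSON. play_rows: Moves the arm, as the interface text tells. Its arguments: {"type":"object","properties":{"series":{"type":"array","items":{"type":"array","items":{"type":"number"}}},"gripper":{"type":"number"}},"required":["series"]}

```bash
ls; mkdir -p pics
python3 - <<'E'
from bench import *
import cv2,pickle
d={}
for n in("scene","side"):
    g=get_image(n);d[n]=g;cv2.imwrite(f"pics/{n}0.png",g["image"][:,:,::-1]);print(n,g["eye"],g["rotation"],g["fx"],g["cx"],g["cy"])
pickle.dump(d,open("d0.pkl","wb"));s=read_state();print(s["position"],s["ee_rot"],s["clock"])
E
```

```text
pics
scene [-352.32353028 -554.52312368  706.27280465] [ 0.77216682 -0.35637741  0.2298623  -0.47319855] 445.4528383803569 319.60435261661945 240.76725382630855
side [ 340.04000354 1198.23712206 1042.98722089] [-0.04150196  0.89635325 -0.44039451  0.02968371] 518.7621210571888 322.0243268954947 236.51918526679955
[6.24526991e+02 1.61889367e-02 2.55334990e+02] [-7.07046097e-01  7.07166787e-01  6.51999971e-04 -7.26327681e-04] 0.1
```

View pics/scene0.png

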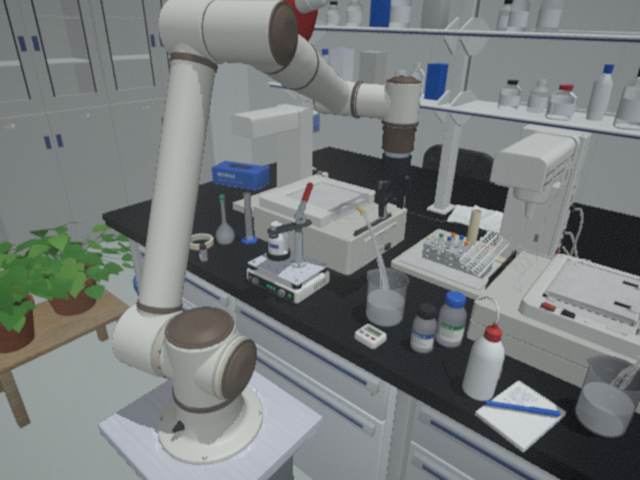

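View pics/side0.png

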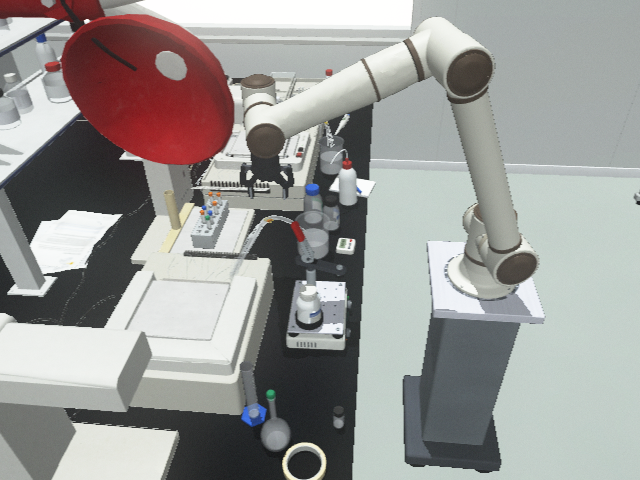

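The scene view shows the shaker near (288,275), the bottle cap at (275,228) and the red lever at about (307,190). In the side view the cap is at about (308,290), the strap end at (335,268) and the lever at (298,232). I'll zoom in on both.

```bash
cat > h.py <<'E'
import numpy as np,cv2,pickle
from scipy.spatial.transform import Rotation as R
def ray(g,u,v):
    d=R.from_quat(g["rotation"]).apply([(u-g["cx"])/g["fx"],(v-g["cy"])/g["fy"],1]);return np.array(g["eye"]),d
def plane(g,u,v,z):
    e,d=ray(g,u,v);return e+d*(z-e[2])/d[2]
def cross(g1,p1,g2,p2):
    e1,d1=ray(g1,*p1);e2,d2=ray(g2,*p2)
    t=np.linalg.lstsq(np.c_[d1,-d2],e2-e1,rcond=None)[0];a=e1+t[0]*d1;b=e2+t[1]*d2
    return (a+b)/2,np.linalg.norm(a-b)
def proj(g,p):
    q=R.from_quat(g["rotation"]).inv().apply(np.array(p)-g["eye"]);return g["fx"]*q[0]/q[2]+g["cx"],g["fy"]*q[1]/q[2]+g["cy"]
E
python3 - <<'E'
from h import *
d=pickle.load(open("d0.pkl","rb"))
a=d["scene"]["image"][175:305,235:335];b=d["side"]["image"][215:355,270:370]
f=lambda i:cv2.resize(i[:130],(400,520),interpolation=cv2.INTER_CUBIC)
b=cv2.resize(b,(400,560),interpolation=cv2.INTER_CUBIC);a=cv2.resize(a,(400,520),interpolation=cv2.INTER_CUBIC)
o=np.zeros((560,800,3),np.uint8);o[:520,:400]=a;o[:,400:]=b
cv2.imwrite("pics/z1.png",o[:,:,::-1])
print(cross(d["scene"],(275,224),d["side"],(308,288)),plane(d["side"],308,288,174),plane(d["scene"],275,224,174))
E
```

```text
(array([477.49777412, 288.70894881, 173.87262063]), np.float64(9.02241431422537)) [481.24340493 284.53287534 174.        ] [470.19830721 286.46878296 174.        ]
```

View pics/z1.png

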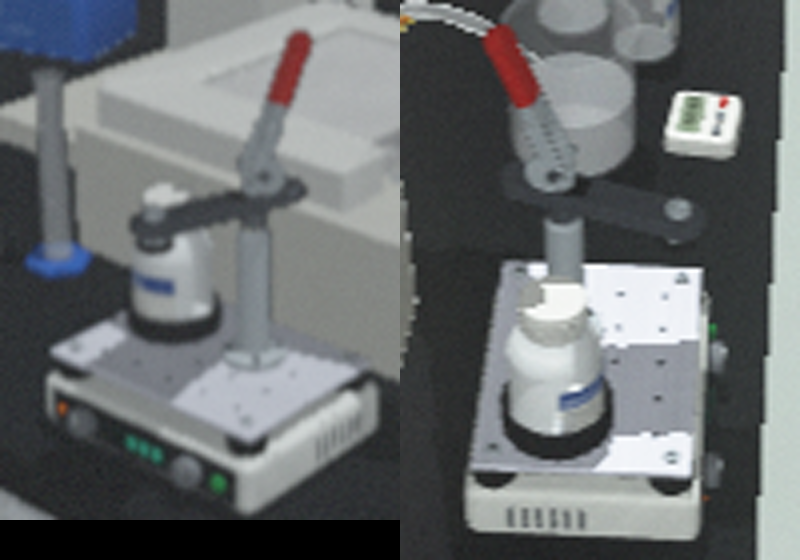

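Zoomed in: the strap is parked toward the front. The nut is at side (340,267) and scene (274,226), and the pivot is at side (308,260) and scene (300.5,219). The lever leans away to the back. The deck corners show in both views.

Run:
```python
from h import *
d=pickle.load(open("d0.pkl","rb"));S,D=d["scene"],d["side"]
sc=lambda x,y:(235+x/4,175+y/4); sd=lambda x,y:(270+(x-400)/4,215+y/4)
for n,a,b,z in[("nut",(155,203),(680,208),200),("pivot",(262,172),(553,180),215),("levtop",(300,38),(497,37),300),("gripbase",(281,103),(527,103),260)]:
    print(n,cross(S,sc(*a),D,sd(*b)),plane(S,*sc(*a),z),plane(D,*sd(*b),z))
c=[plane(D,*sd(*p),68)[:2] for p in[(502,262),(703,265),(700,470),(468,470)]];print("side deck",c,np.mean(c,0))
c=[plane(S,*sc(*p),68)[:2] for p in[(50,350),(165,300),(376,372),(245,442)]];print("scene deck",c)
print("cap",plane(D,*sd(558,300),174))
print("seat cup",plane(D,*sd(556,412),88),plane(D,*sd(556,440),68+3))
```

```text
nut (array([409.19316132, 232.32196461, 204.00739007]), np.float64(5.544941189200492)) [419.59346964 239.76126844 200.        ] [407.30761059 230.48957584 200.        ]
pivot (array([491.52152877, 211.28730455, 204.93053461]), np.float64(8.742238976928576)) [481.87291883 198.07231007 215.        ] [486.21058484 227.83792375 215.        ]
levtop (array([521.15337683, 198.66145584, 301.37069884]), np.float64(0.2870699438540078)) [524.41016884 201.33558493 300.        ] [521.37285288 196.99838017 300.        ]
gripbase (array([505.08047532, 202.99207545, 256.47592172]), np.float64(3.300881078518493)) [501.43838063 198.16222129 260.        ] [503.02120325 209.39789483 260.        ]
side deck [array([536.78745411, 145.93382225]), array([397.60234288, 137.49273229]), array([387.37525316, 324.57645883]), array([530.97983315, 336.925851  ])] [463.18622082 236.23221609]
scene deck [array([388.70408067, 321.56221215]), array([499.65780192, 314.49445021]), array([521.225102  , 124.15670813]), array([390.50221718, 131.27136645])]
cap [476.76212369 291.21363041 174.        ]
seat cup [479.40938624 302.30306726  88.        ] [479.00607694 310.14988823  71.        ]
```

>>> play_rows(gripper=0, series=[[0, 0, 30, 0, 0, 0], [0, 0, 30, 0, 0, 0], [-15, 15, 20, 0, 0, 0], [-20, 20, 20, 0, 0, 0], [-20, 20, 20, 0, 0, 0], [-20, 20, 20, 0, 0, 0], [-20, 20, 20, 0, 0, 0], [-20, 20, 15, 0, 0, 0], [-20, 20, 0, 0, 0, 0], [-20, 20, 0, 0, 0, 0], [-20, 20, 0, 0, 0, 0], [-20, 20, 0, 0, 0, 0], [0, 20, 0, 0, 0, 0], [0, 20, 0, 0, 0, 0], [0, 0, 0, 0, 0, 0], [0, 0, 0, 0, 0, 0]])

```text
clock: 1.43
position: [429.6, 235.6, 430.6]
ee_rot: [0.708, -0.707, -0.0, 0.001]
contact_force: [0.3, -0.5, -0.1]
gripper_width: 0.2
grasp_force: 0.0
```

Run:
```python
from bench import *
import cv2,pickle
g=get_image("wrist");pickle.dump(g,open("w1.pkl","wb"));cv2.imwrite("pics/w1.png",g["image"][:,:,::-1]);print(g["eye"],g["rotation"],g["fx"]);s=read_state();print(s["position"],s["clock"],s["contact_force"])
```

```text
[430.70351568 164.32165242 548.06883277] [-6.32702049e-04  9.90044953e-01  1.40749376e-01 -4.51094480e-04] 364.7157498166611
[429.79084407 234.97860374 430.80085499] 1.4833 [0.47760542 0.15509348 0.4241249 ]
```

View pics/w1.png

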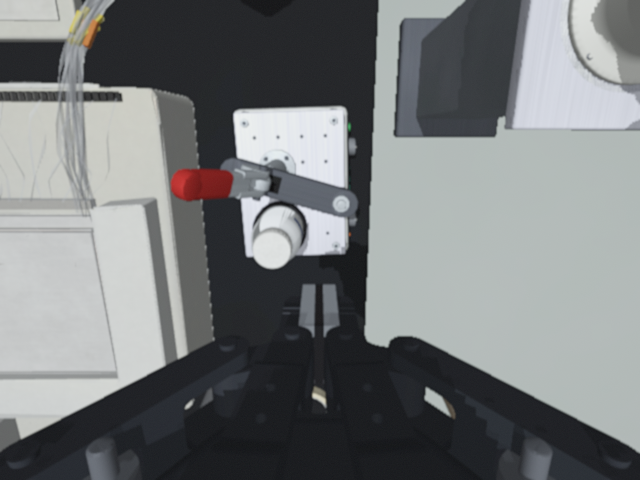

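The wrist view shows the nut at (342,203), the cap at (273,250), the pivot near (258,183) and the lever end at (175,184). The deck corners are (235,111), (346,107), (350,254) and (247,256).

Run:
```python
from h import *
g=pickle.load(open("w1.pkl","rb"));P=lambda u,v,z:plane(g,u,v,z).round(1)
print("nut",P(342,203,205),"pivot",P(258,183,215),"cap",P(273,250,174),"levend",P(182,184,310))
for p in[(235,111),(346,107),(350,254),(247,256)]:print(P(*p,68))
# line strap edges at z199
print("strap edge",P(285,172,199),P(352,190,199),P(275,190,199),P(335,214,199),"post base",P(277,160,70))
```

```text
nut [408.1 229.  205. ] pivot [485.6 208.7 215. ] cap [479.4 286.2 174. ] levend [519.5 196.8 310. ]
[534.4 139.   68. ]
[396.4 134.1  68. ]
[386.5 326.5  68. ]
[529.7 329.6  68. ]
strap edge [462.2 200.4 199. ] [398.3 217.4 199. ] [472.2 217.5 199. ] [414.3 241.  199. ] post base [483.8 198.5  70. ]
```

>>> play_rows(series=[[-6, -17, 0, 0, 0, 0], [-6, -17, 0, 0, 0, 0], [-6, -18, 0, 0, 0, 0], [-6, -18, 0, 0, 0, 0], [0, 0, -22, 0, 0, 0], [0, 0, -25, 0, 0, 0], [0, 0, -25, 0, 0, 0], [0, 0, -25, 0, 0, 0], [0, 0, -25, 0, 0, 0], [0, 0, -25, 0, 0, 0], [0, 0, -25, 0, 0, 0], [0, 0, -25, 0, 0, 0], [0, 0, -25, 0, 0, 0], [0, 0, 0, 0, 0, 0], [0, 0, 0, 0, 0, 0]])

```text
clock: 2.73
position: [405.8, 163.8, 209.2]
ee_rot: [-0.707, 0.707, -0.0, -0.001]
contact_force: [1.0, -0.3, 1.1]
gripper_width: 0.3
grasp_force: 0.0
```

>>> play_rows(series=[[1, 8, 0, 0, 0, 0], [1, 8, 0, 0, 0, 0], [1, 8, 0, 0, 0, 0], [1, 8, 0, 0, 0, 0], [1, 8, 0, 0, 0, 0], [0, 7, 0, 0, 0, 0], [0, 7, 0, 0, 0, 0], [1, 6, 0, 0, 0, 0], [2, 6, 0, 0, 0, 0], [2, 6, 0, 0, 0, 0]])

```text
clock: 3.57
position: [415.9, 237.4, 209.1]
ee_rot: [0.707, -0.707, 0.0, 0.0]
contact_force: [-0.3, -0.9, 0.2]
gripper_width: 0.1
grasp_force: 0.6
```

>>> play_rows(series=[[3, 5, 0, 0, 0, 0], [3, 6, 0, 0, 0, 0], [3, 5, 0, 0, 0, 0], [4, 5, 0, 0, 0, 0], [5, 4, 0, 0, 0, 0], [5, 4, 0, 0, 0, 0], [4, 3, 0, 0, 0, 0], [5, 3, 0, 0, 0, 0], [3, 2, 0, 0, 0, 0], [0, 0, 0, 0, 0, 0]])

```text
clock: 4.4
position: [451.9, 274.7, 209.3]
ee_rot: [-0.707, 0.707, -0.0, 0.001]
contact_force: [0.7, 0.4, 0.1]
gripper_width: -0.0
grasp_force: 0.0
```

Run:
```python
from bench import *
import cv2,pickle,numpy as np
g=get_image("wrist");pickle.dump(g,open("w2.pkl","wb"))
h=get_image("side");pickle.dump(h,open("s2.pkl","wb"))
b=cv2.resize(h["image"][195:345,250:370],(480,600),interpolation=cv2.INTER_CUBIC)
o=np.zeros((600,800,3),np.uint8);o[:240,:320]=cv2.resize(g["image"],(320,240));o[:,320:]=b
cv2.imwrite("pics/c2.png",o[:,:,::-1]);s=read_state();print(s["position"],s["clock"],s["contact_force"])
```

```text
[451.30448094 274.26239664 209.36356119] 4.5 [-0.39885475 -0.29334718  0.25903884]
```

View pics/c2.png

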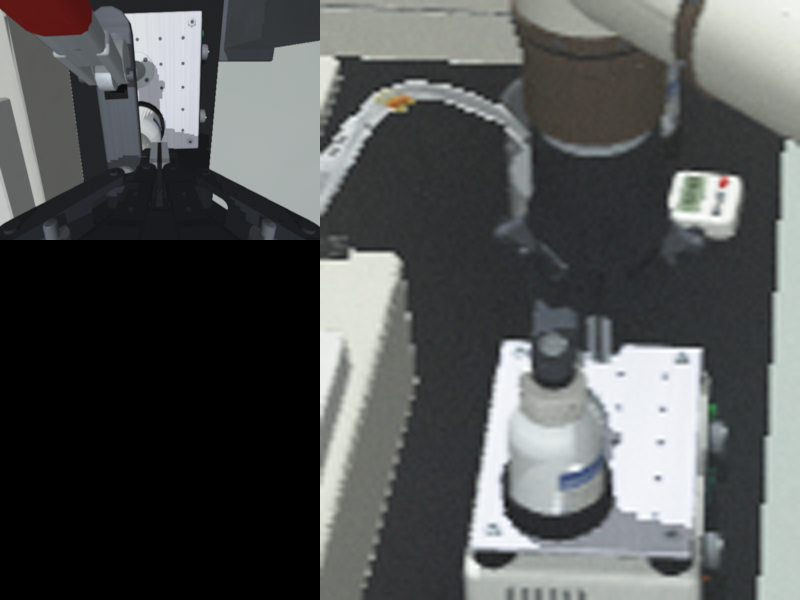

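The strap now points at the bottle and looks close to its stop. I'll push it on gently until the force rises.

>>> play_rows(series=[[2, 0, 0, 0, 0, 0], [1, 0, 0, 0, 0, 0], [0, 0, 0, 0, 0, 0], [0, 0, 0, 0, 0, 0]])

```text
clock: 4.83
position: [453.7, 274.2, 209.4]
ee_rot: [0.707, -0.707, -0.0, -0.0]
contact_force: [-1.8, 1.7, -0.1]
gripper_width: -0.1
grasp_force: 1.1
```

>>> play_rows(series=[[2, 0, 0, 0, 0, 0], [1, 0, 0, 0, 0, 0], [0, 0, 0, 0, 0, 0], [0, 0, 0, 0, 0, 0]])

```text
clock: 5.17
position: [455.0, 274.4, 209.1]
ee_rot: [0.707, -0.707, -0.001, 0.001]
contact_force: [-9.5, 2.3, 2.9]
gripper_width: -0.0
grasp_force: 4.6
```

>>> play_rows(series=[[1, 0, 0, 0, 0, 0], [0, 0, 0, 0, 0, 0], [-3, 0, 0, 0, 0, 0], [-8, 0, 0, 0, 0, 0], [-20, 0, 0, 0, 0, 0], [-20, 0, 5, 0, 0, 0], [0, 0, 25, 0, 0, 0], [0, 0, 30, 0, 0, 0], [0, 0, 30, 0, 0, 0], [0, 0, 30, 0, 0, 0], [0, 0, 30, 0, 0, 0], [0, 0, 30, 0, 0, 0], [0, 0, 30, 0, 0, 0], [0, 0, 0, 0, 0, 0], [0, 0, 0, 0, 0, 0]])

```text
clock: 6.42
position: [407.3, 274.1, 421.2]
ee_rot: [-0.707, 0.707, 0.0, 0.002]
contact_force: [-0.2, -0.6, -1.3]
gripper_width: -0.1
grasp_force: 0.0
```

Run:
```python
from bench import *
import cv2,pickle,numpy as np
g=get_image("wrist");pickle.dump(g,open("w3.pkl","wb"))
h=get_image("scene");pickle.dump(h,open("s3.pkl","wb"))
b=cv2.resize(h["image"][175:305,235:335],(320,416),interpolation=cv2.INTER_CUBIC)
o=np.zeros((416,800,3),np.uint8);o[:360,:480]=cv2.resize(g["image"],(480,360),interpolation=cv2.INTER_AREA);o[:,480:]=b
cv2.imwrite("pics/c3.png",o[:,:,::-1]);s=read_state();print(s["position"],s["clock"],s["contact_force"])
```

```text
[406.65554894 273.61644506 418.39464083] 6.5167 [ 0.00166973 -0.31911242 -0.56892011]
```

View pics/c3.png

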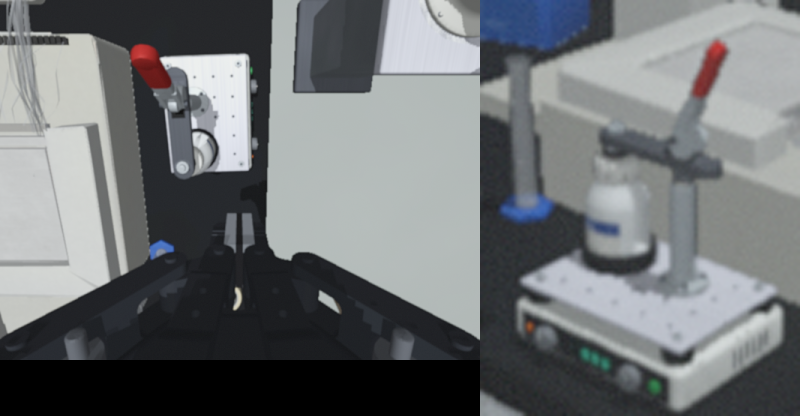

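The strap is over the cap, with the nut at wrist (241,224). The red lever end is at about (191,72). Next I'll work out where these are.

Run:
```python
from h import *
g=pickle.load(open("w3.pkl","rb"));P=lambda u,v,z:plane(g,u,v,z).round(1);k=4/3
h=pickle.load(open("s3.pkl","rb"))
im=g["image"].astype(int);m=((im[...,0]>120)&(im[...,1]<70)&(im[...,2]<70))[:200];v,u=np.nonzero(m)
r=cv2.minAreaRect(np.c_[u,v].astype(np.float32));print(r,cv2.boxPoints(r))
n=P(181*k,168*k,206);print("nut",n,"levend",P(143*k,55*k,310))
lo=cv2.boxPoints(r)
low=lo[np.argsort(lo[:,1])][2:].mean(0);print("gripbase",low,P(*low,262))
im=h["image"].astype(int);m=(im[...,0]>110)&(im[...,1]<70)&(im[...,2]<70);m[:180]=0;m[260:]=0;m[:,:270]=0;m[:,340:]=0
v,u=np.nonzero(m);t=(u[v<v.min()+3].mean(),v.min()+2);print(t,cross(h,t,g,(143*k,55*k)))
```

```text
((190.5, 71.0), (24.0, 33.0), 90.0) [[174.  59.]
 [207.  59.]
 [207.  83.]
 [174.  83.]]
nut [481.8 286.6 206. ] levend [482.4 170.6 310. ]
gripbase [190.5  83. ] [498.9 170.2 262. ]
(np.float64(308.5), np.int64(191)) (array([484.50582703, 170.2164598 , 300.22159355]), np.float64(2.7896437253620476))
```

>>> play_rows(series=[[16, -10, 0, 0, 0, 0], [16, -10, 0, 0, 0, 0], [15, -10, 0, 0, 0, 0], [15, -10, 0, 0, 0, 0], [15, -9, 0, 0, 0, 0], [0, 0, -20, 0, 0, 0], [0, 0, -22, 0, 0, 0], [0, 0, -22, 0, 0, 0], [0, 0, -22, 0, 0, 0], [0, 0, -20, 0, 0, 0], [0, 0, 0, 0, 0, 0], [0, 0, 0, 0, 0, 0]])

```text
clock: 7.52
position: [483.5, 224.4, 311.7]
ee_rot: [0.707, -0.707, 0.0, 0.002]
contact_force: [0.1, 0.4, 0.3]
gripper_width: -0.5
grasp_force: 0.0
```

Run:
```python
from bench import *
import cv2,pickle,numpy as np
g=get_image("wrist");h=get_image("scene")
b=cv2.resize(h["image"][145:275,235:335],(320,416),interpolation=cv2.INTER_CUBIC)
o=np.zeros((416,800,3),np.uint8);o[:360,:480]=cv2.resize(g["image"],(480,360),interpolation=cv2.INTER_AREA);o[:,480:]=b
cv2.imwrite("pics/c4.png",o[:,:,::-1]);s=read_state();print(s["position"],s["clock"],s["contact_force"])
```

```text
[484.51638504 225.19193591 314.22705096] 7.6167 [ 0.2654444  -0.22950578  0.36181296]
```

View pics/c4.png

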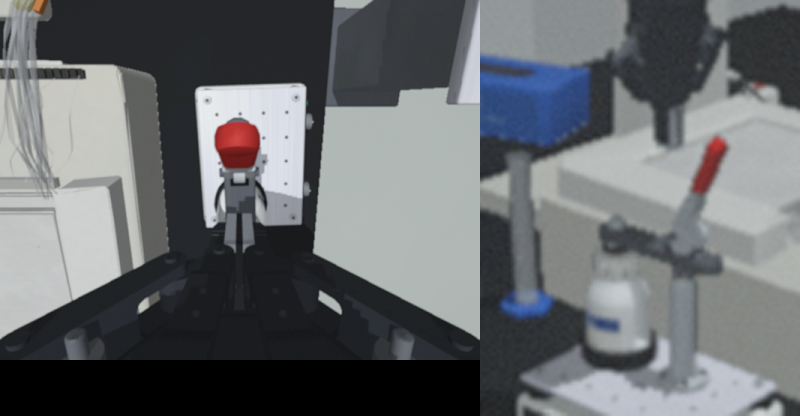

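The fingers are lined up with the lever at wrist (238,145) and sit behind it. I'll push it over and down along the arc.

>>> play_rows(series=[[0, -10, 0, 0, 0, 0], [0, -8, 0, 0, 0, 0], [0, -7, 0, 0, 0, 0], [0, -6, -2, 0, 0, 0], [0, -6, -2, 0, 0, 0], [0, -6, -3, 0, 0, 0], [0, -5, -4, 0, 0, 0], [0, -5, -4, 0, 0, 0], [0, -5, -4, 0, 0, 0], [0, -4, -5, 0, 0, 0], [0, -4, -5, 0, 0, 0], [0, 0, 0, 0, 0, 0]])

```text
clock: 8.62
position: [483.3, 158.1, 282.8]
ee_rot: [-0.707, 0.707, 0.0, -0.001]
contact_force: [-0.2, 0.2, 0.1]
gripper_width: 0.1
grasp_force: 0.1
```

>>> play_rows(series=[[0, -3, -4, 0, 0, 0], [0, -2, -5, 0, 0, 0], [0, -2, -5, 0, 0, 0], [0, -2, -5, 0, 0, 0], [0, -2, -5, 0, 0, 0], [0, -1, -5, 0, 0, 0], [0, 0, 0, 0, 0, 0], [0, 0, 0, 0, 0, 0]])

```text
clock: 9.28
position: [483.6, 146.9, 254.5]
ee_rot: [-0.707, 0.707, 0.0, -0.001]
contact_force: [0.3, -0.7, 0.5]
gripper_width: -0.1
grasp_force: 0.0
```

>>> play_rows(series=[[0, 0, -3, 0, 0, 0], [0, 0, -2, 0, 0, 0], [0, 0, 0, 0, 0, 0], [0, 0, 0, 0, 0, 0]])

```text
clock: 9.62
position: [484.3, 146.9, 251.1]
ee_rot: [0.707, -0.707, 0.001, -0.0]
contact_force: [-0.0, -1.9, 4.7]
gripper_width: -0.1
grasp_force: 2.2
```

Run:
```python
from bench import *
import cv2,pickle,numpy as np
g=get_image("side");h=get_image("scene")
f=lambda i:cv2.resize(i,(400,520),interpolation=cv2.INTER_CUBIC)
o=np.hstack([f(h["image"][155:285,235:335]),f(g["image"][195:325,260:360])])
cv2.imwrite("pics/c5.png",o[:,:,::-1]);s=read_state();print(s["position"],s["clock"],s["contact_force"])
```

```text
[484.28513299 146.87660297 251.06349833] 9.7167 [-0.4133468  -1.70332949  4.71618934]
```

View pics/c5.png

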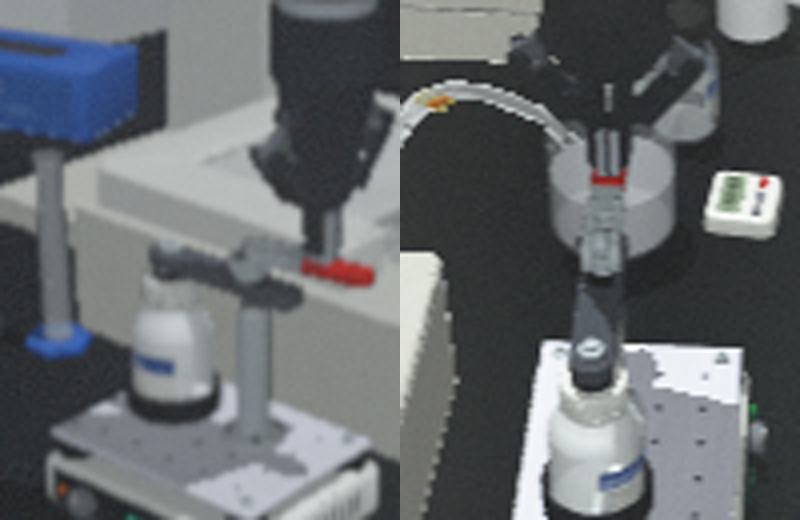

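The lever is almost level under the fingers (scene crop (340,270)) and the strap is centred over the cap. I'll press until the force shows the firm stop.

>>> play_rows(series=[[0, 0, -2, 0, 0, 0], [0, 0, -2, 0, 0, 0], [0, 0, 0, 0, 0, 0], [0, 0, 0, 0, 0, 0]])

```text
clock: 10.05
position: [485.6, 146.6, 250.2]
ee_rot: [0.708, -0.707, 0.002, -0.002]
contact_force: [-2.0, -3.2, 16.4]
gripper_width: -0.0
grasp_force: 7.9
```

>>> play_rows(series=[[0, 0, -2, 0, 0, 0], [0, 0, 0, 0, 0, 0], [0, 0, 0, 0, 0, 0]])

```text
clock: 10.3
position: [486.5, 146.6, 249.8]
ee_rot: [0.708, -0.706, 0.003, -0.003]
contact_force: [-3.0, -5.0, 21.3]
gripper_width: 0.1
grasp_force: 10.4
```

>>> play_rows(series=[[0, 0, 5, 0, 0, 0], [0, 0, 5, 0, 0, 0], [0, 0, 15, 0, 0, 0], [0, 0, 30, 0, 0, 0], [0, 0, 30, 0, 0, 0], [0, -10, 30, 0, 0, 0], [0, -20, 30, 0, 0, 0], [0, -30, 20, 0, 0, 0], [0, -30, 0, 0, 0, 0], [0, -30, 0, 0, 0, 0], [0, 0, 0, 0, 0, 0], [0, 0, 0, 0, 0, 0]])

```text
clock: 11.3
position: [483.7, 26.2, 408.5]
ee_rot: [-0.706, 0.708, 0.001, -0.0]
contact_force: [-0.5, 0.4, -1.2]
gripper_width: 0.0
grasp_force: 0.0
```

Run:
```python
from bench import *
from h import *
g=get_image("side");h=get_image("scene")
f=lambda i:cv2.resize(i,(400,520),interpolation=cv2.INTER_CUBIC)
o=np.hstack([f(h["image"][155:285,235:335]),f(g["image"][195:325,260:360])])
cv2.imwrite("pics/c6.png",o[:,:,::-1]);s=read_state();print(s["position"],s["clock"],s["contact_force"])
P=np.array([484,209,215])
for n,p in[("tip end",P+[0,-103,7]),("nut",[481,287,202])]:
    a,b=proj(h,p),proj(g,p);print(n,(a[0]-235)*4,(a[1]-155)*4,(b[0]-260)*4+400,(b[1]-195)*4)
```

```text
[483.91952983  27.46970043 408.46033323] 11.4 [0.91478873 0.03502644 0.26589745]
tip end 368.45176322038265 279.0082305655519 618.3183402276263 133.51085280793166
nut 169.09836148343902 235.63052277508575 590.3516697285768 340.66735074712665
```

View pics/c6.png

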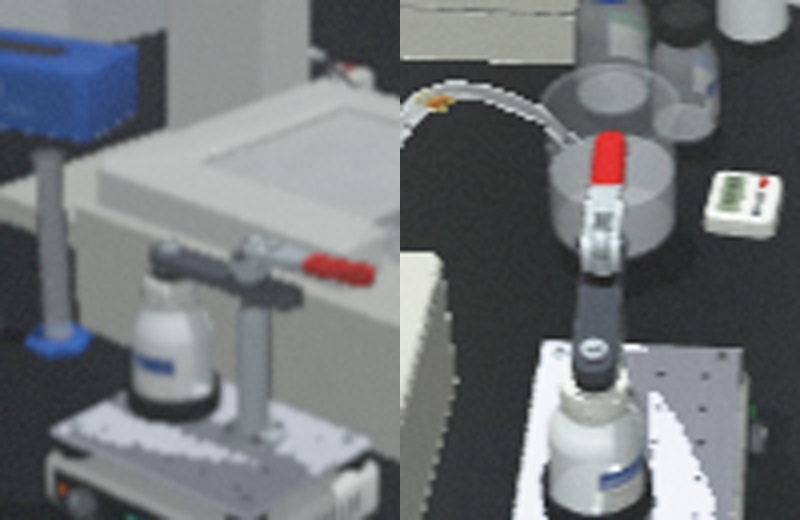

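The lever end (scene crop (372,273), predicted (368,279)) and the nut (side crop (594,347), predicted (590,341)) match the clamped pose. The bottle is upright in its seat and the arm is clear, so I'm handing in.

```bash
python3 -c "from bench import *;print(job_done())"
```

```text
the job is handed in; nothing more can be done
None
```

The job is handed in: I swung the strap over the bottle to its stop, then pushed the cam lever fully down; the bottle stands upright in its seat, the arm is clear and touching nothing, and it took about 11 s.

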